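# Lever up the cable-well hatch cover and hold it

### The arm

A 7-joint arm with a two-finger parallel gripper is mounted at the origin on the work surface. World frame = base frame: x ahead of the robot, y to its left, z up, the work surface at z = 0. Lengths are in mm, angles in rad, forces in N, time in s.
With the tool pointing down it reaches from about 400 to 900 mm from the base axis. Payload 5.6 kg.
Tool frame: the origin (TCP) lies on the centre line of the jaws, within the pads' length; the fingertips stand 22 mm ahead of it and the grasp point (between the pads) lies 3 mm ahead of it; z points along the fingers, y is the line along which they close (so a half turn about z gives the same grasp; the last joint's range is limited). The gripper opens to 92 mm and grips with 3 to 60 N. Pads are 20 mm wide; open, the fingers measure 128 mm over their backs; the gripper's body (75 mm by 189 mm) begins 69 mm behind the grasp point.
Start: joints at [-1.25, 0.468, -0.012, 1.603, 0.006, 1.071, -0.056], TCP at [231.328, 607.45, 236.592] pointing down, gripper open.
Joint ranges: [-2.53, 2.53], [-0.31, 2.02], [-1.57, 1.55], [0.28, 2.44], [-1.29, 4.43], [0.15, 1.84], [-2.92, 2.92]. Speed limits (rad/s): [2.57, 2.57, 3.14, 3.14, 3.14, 3.14, 3.14].

### API

Orientations are given as a unit quaternion [w, x, y, z].
In Python, from station import status, read_camera, calibration, order gives the robot as it stands. The module is installed in compiled form; this text tells all that it offers.
- The arm moves only by the tool jog_arm, never from a script. Its arguments are lists of equal length, an entry for each row: "translation": the shift along the tool's x, y, z in units of 50 mm (1.0 is 50 mm), a list of three; "twist": the turn about the tool's z in units of 6 degrees (1.0 is 6 degrees). In form: {"translation": [[tx, ty, tz], ...], "twist": [twist, ...]}. A call has 1 to 8 rows; each row shifts and turns the commanded pose from where the row before left it, along the tool's axes as they then stand; what a row does not reach is not made up. A row lasts 1/8 s, in which the tool goes at most 62.5 mm and 10.7 degrees, less where a joint would pass 70% of its speed; a pose out of reach is approached as far as the arm can. A call is refused whole if a number of a shift passes 1 or a number of a turn 1, either way. A call with a gripper value outside its range is refused whole. "grip" is the gripper's target within -1 to 1 (fully open at 1, half-way at 0, shut at -1), set as the call begins (left out, the last holds). The fingers move at their own pace and stop on an object; "grip_force" is the grip in N (left out, the last holds). Time passes only in rows, so rows that do not move let the fingers close. It gives the time, the measured TCP pose, the force, the opening and the grip force at its end, in the units of the state.
- status.get_state(): the state, without advancing time (a new reading comes with each control period).
- read_camera(name): name is "scene" or "top" or "wrist"; returns the picture (384x512x3 uint8, red, green, blue); there is no depth.
- calibration(name): a dict with "intrinsics" (3x3 intrinsics, pixels), "distortion" ([k1, k2, p1, p2, k3] as OpenCV has them; the pictures are not rectified), "world_to_cam" (4x4, takes a point from world to camera coordinates). Camera axes: x right, y down, z forward; pixel columns grow to the right and rows downward; lengths in mm; the calibration is good to about 2 mm. A picture is of the moment at which its call begins: read the wrist's pose just before it. calibration takes no time and is no camera call; for the wrist camera it gives the pose at the moment of the call.
- order.close_job(): hands the job in; it is judged then, once.
The state is a dict: "time": time; "qpos": joint angles; "joint_vel": joint speeds; "tau": joint torques, N m; "tcp_pos": TCP position; "ee_rot": TCP orientation; "wrist_force": force on the tool from outside, world axes, zero at the start; "ft_torque": the same for the moment, N m; "grip_width": opening from 0.0 (shut) to 1.0 (fully open); "grip_force": force on a finger pad.
Only numpy, scipy, OpenCV 4.12 (cv2) and the standard library are available. Lean on these libraries where they do the work, as an engineer would, in place of code of your own. Each camera call takes 0.05 s, during which the arm holds its last target. There are 200 camera calls.

### The job

Press the blue grip of the pry bar down steadily with closed fingertips until the free edge of the hatch cover has risen about 5 cm, and finish while still pressing, holding the cover up and still so that a second person can set the prop. Only push on the bar, without jerking the cover up; do not grip or lift the bar or shift it off its saddle, and do not touch the hatch. Leave the radio, the mug and the wooden prop where they are.

Things in the scene. Friction and masses are not known exactly. Their poses are not given: they have to be found in the camera images.
- hatch: Fixed steel hatch with its fulcrum saddle. Origin on the bench under the saddle's pin; +y points level from the saddle to the hatch, z up. Grey curb 42 mm high, 280 mm wide (x), y from 119 to 302 mm; on it a heavy dark chequer-plate cover 300 mm wide (x), 10 mm thick, y from 89 mm (free edge, painted yellow, overhanging the curb) to 299 mm (hinge).
- saddle_pin (a point): Centre of the saddle's steel pin, 16 mm in diameter, along the hatch's x, 56.5 mm above the bench, fixed: the bar rocks on it. Around it two grey cheeks 8 mm thick, 46 mm along y, 90 mm high, 36 mm apart inside, on a 110 x 110 x 6 mm foot plate.
- cover (a joint): Hinge of the heavy steel cover (about 5 kg, varies), rad. 0 = shut on the curb; grows as the free edge, 210 mm from the hinge, rises: 0.10 is 21 mm of rise, 0.24 is 50 mm. The cover falls shut by its weight. With the bar's long end pressed right down to the bench it reads about 0.30.
- cover_lip (a point): Middle of the underside edge of the cover's free (yellow) edge, 42 mm above the bench when shut.
- bar: Loose flat steel pry bar, 459 x 25 x 8 mm, 0.75 kg, lying on the saddle's pin, its tip under the cover's free edge. Origin on its underside, over the pin. Its own -y runs to the long end (y = -349 mm), +y to the tip (its last 30 mm, from +80 mm, bent up to lie level), x across, z up (top face 8 mm). Blue plastic grip, 28 mm wide, y = -230 to -340 mm, top at z = 10.5 mm.
- bar_grip (a point): Point on top of the bar's blue grip, mid-width, 290 mm from the pin: where to press. It starts about 180 mm above the bench, the bar sloping 0.38 rad, long end up. Pressed down the bar rocks about the pin like a see-saw, until its end meets the bench at 0.2 rad the other way; it takes 4 to 12 N and comes back up when let go.
- bar_rest (a point): Point on the bar's underside that lies on the saddle's pin at the start (the bar's origin), 64 mm above the bench.
- radio: Black two-way radio lying on its back, 58 x 125 x 34 mm with a 100 mm stub antenna along its +y; 240 mm long in all. Origin under its middle, on the bench. To be left alone.
- mug: White mug, 82 mm in diameter, 92 mm high. Origin at the centre of its underside. To be left alone.
- prop: Wooden prop block lying on the bench, 45 x 140 x 45 mm, long along its y. Origin at the centre of its underside. To be left alone.

How it is judged (in metres and radians):
At the end, for the whole second after the job is handed in: The cover's free edge is held at least 40 mm above its shut position (hinge above 0.19 rad), still (under 0.05 rad/s), with the fingers pressing on the bar's blue grip by more than 1 N (value of joint cover above 0.19 rad and velocity of joint cover between -0.05 and 0.05 rad/s and contact force between the fingers and bar above 1 N and y of the grasp point in the frame of bar below -0.225 m); the arm keeps its last pose, push and grip.
It fails at once if the robot touches the hatch, its cover or the saddle (contact force between any of the fingers, the arm and hatch above 1 N).
It fails at once if the bar is taken between the fingers instead of pressed from above (contact force between the fingers and bar above 0.5 N and z of the grasp point in the frame of bar between -0.03 and 0.022 m and x of the grasp point in the frame of bar between -0.02 and 0.02 m).
It fails at once if the bar is lifted from its saddle, or shifted more than 30 mm along or 25 mm across it (z of bar_rest in the frame of hatch above 0.08 m or y of bar_rest in the frame of hatch above 0.033 m or y of bar_rest in the frame of hatch below -0.03 m or x of bar_rest in the frame of hatch above 0.025 m or x of bar_rest in the frame of hatch below -0.025 m).
It fails at once if the cover is thrown up or dropped (faster than 1.2 rad/s, 0.25 m/s at its edge) (velocity of joint cover above 1.2 rad/s or velocity of joint cover below -1.2 rad/s).
It fails at once if the radio, the mug or the prop is moved more than 20 mm (distance of any of radio, mug, prop from where it was at the start of the episode above 0.02 m).
It also fails if it takes over 42 s, if anything falls off the work surface, if the arm or the gripper's body presses on something with over 40 N, if the wrist force passes 120 N, or if a joint passes its speed limit or range.

## Working session

There is one attempt and no reset: what is moved stays moved. The work goes in short steps, Python scripts to look and compute and a tool call to move; the robot and the scene stay as the last step left them, time stands still between calls to the robot, and variables do not carry over. Pictures are saved under pics/ and viewed, at most 10 in all, crops included, and the job is handed in when it is done.

Besides the shell and the picture viewer there is one more tool, called after ">>>" as a command line: name --pt "numbers of a row" for each row, then --argument value for the rest. jog_arm: Moves the arm, as the interface text tells. Its arguments: {"type":"object","properties":{"translation":{"type":"array"},"twist":{"type":"array"},"grip":{"type":"number"},"grip_force":{"type":"number"}},"required":["translation","twist"]}

```bash
mkdir -p pics; python3 - <<'E'
from station import status, read_camera, calibration
import cv2, numpy as np
s=status.get_state(); print(s)
for n in ("scene","top"):
    im=read_camera(n); cv2.imwrite(f"pics/{n}0.png",cv2.resize(im[:,:,::-1],(800,600),interpolation=cv2.INTER_CUBIC))
    c=calibration(n); print(n,np.round(c["intrinsics"],1).tolist(),np.round(c["distortion"],3),np.round(c["world_to_cam"],3).tolist())
E
```

```text
{'time': 0.0, 'qpos': array([-1.25000238,  0.46833799, -0.01159912,  1.60358752,  0.00597764,
        1.07138035, -0.05628298]), 'joint_vel': array([ 1.28409501e-03,  2.29286848e-04, -1.30347046e-04,  1.19716665e-03,
       -7.29381052e-05, -3.32635611e-04,  1.15788590e-03]), 'tau': array([-7.16174691e-04, -5.20583832e+01, -1.24955762e-02, -2.43752342e+01,
       -5.65972854e-02,  1.72161584e-02,  1.55419352e-04]), 'tcp_pos': array([231.15808278, 606.95126089, 235.68066633]), 'ee_rot': array([-1.01735850e-04,  1.80925591e-01,  9.83496429e-01, -8.33120530e-04]), 'wrist_force': array([ 0.96994039, -0.55430886, -0.40629174]), 'ft_torque': array([-0.04622695,  0.0099872 , -0.0462708 ]), 'grip_force': 0.0, 'grip_width': 1.001678878106183}
scene [[380.4, 0.0, 252.8], [0.0, 380.4, 191.1], [0.0, 0.0, 1.0]] [-0.112  0.     0.     0.     0.   ] [[0.846, 0.533, 0.013, -576.041], [0.313, -0.477, -0.821, -27.977], [-0.432, 0.699, -0.571, 1395.051], [0.0, 0.0, 0.0, 1.0]]
top [[414.5, 0.0, 254.1], [0.0, 414.5, 193.2], [0.0, 0.0, 1.0]] [0.004 0.    0.    0.    0.   ] [[0.026, -1.0, -0.001, 89.74], [-0.994, -0.026, -0.108, 600.128], [0.108, 0.004, -0.994, 1292.364], [0.0, 0.0, 0.0, 1.0]]
```

View pics/scene0.png

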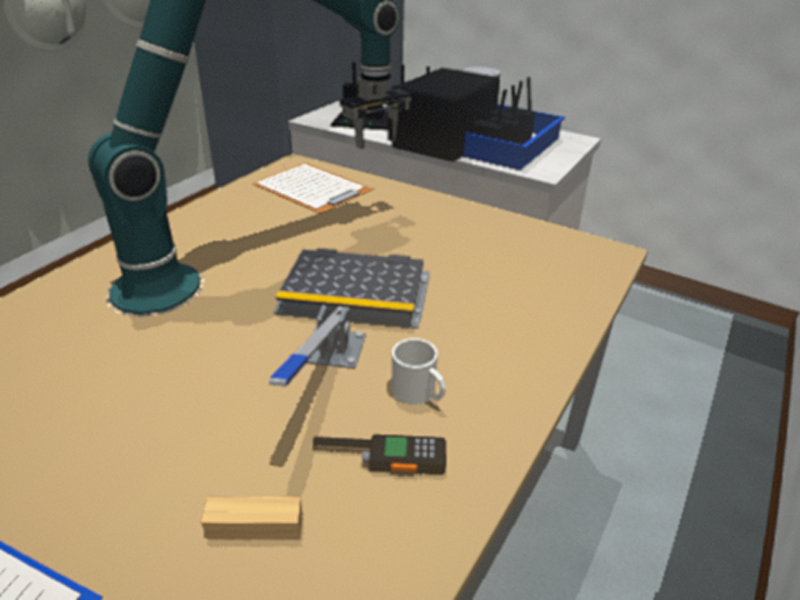

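View pics/top0.png

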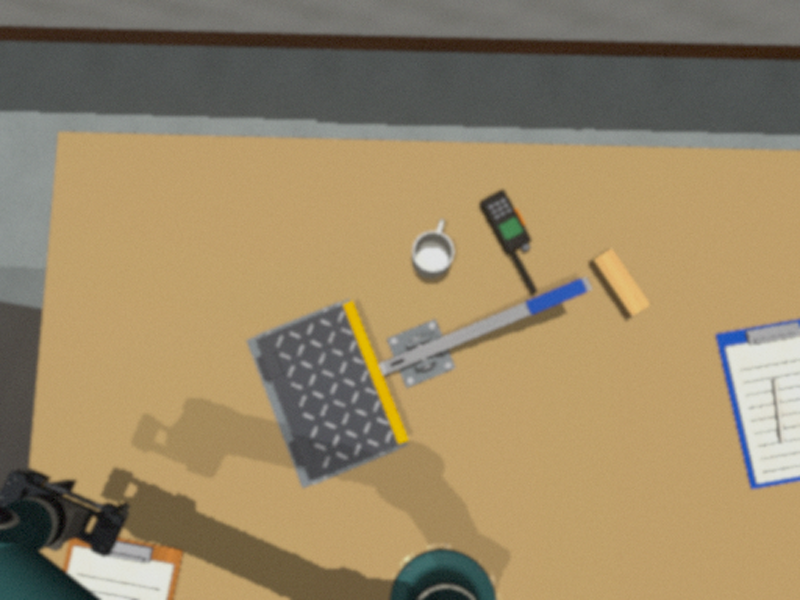

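The top view (800x600) shows the blue grip from about (528,307) to (587,286), the bar tip near (385,369), and the antenna tip at (533,292) just beside the grip. In the scene view the grip runs from about (303,358) to (277,380).

```bash
cat > h.py <<'E'
import numpy as np, cv2
from station import status, read_camera, calibration
def ray(name,px,z,s=1.5625):
    c=calibration(name);T=np.array(c["world_to_cam"])
    u=cv2.undistortPoints(np.array([[px]],float)/s,np.array(c["intrinsics"]),np.array(c["distortion"],float))[0,0]
    R=T[:3,:3];o=-R.T@T[:3,3];d=R.T@np.array([*u,1]);return o+d*(z-o[2])/d[2]
E
python3 - <<'E'
from h import *
from scipy.spatial.transform import Rotation as Ro
g=lambda d:64+np.sin(.38)*d+10.5*np.cos(.38)
a=ray("top",(529,307),g(230));b=ray("top",(586,286),g(340))
d=b-a; print("grip",a,b,np.linalg.norm(d),"yaw out",np.degrees(np.arctan2(d[1],d[0])))
for p in [(303,358),(275,379)]: print("scene",ray("scene",p,g(230 if p[0]>290 else 340)))
print("bar tip",ray("top",(384,369),42),"lip ends",ray("top",(349,303),52),ray("top",(404,443),52))
for n,p,z in [("foot",(410,332),6),("ant tip",(533,292),15),("radio c",(503,218),34),("mug",(433,245),92),("prop near",(630,318),45),("prop near2",(592,257),45)]: print(n,ray("top",p,z))
for p in [(428,323),(390,343),(409,387),(454,365)]: print("footcorner",ray("top",p,6))
s=status.get_state();q=s["ee_rot"];print(Ro.from_quat(q[[1,2,3,0]]).as_matrix().round(3))
E
```

```text
grip [ 580.58862057 -139.04335299  159.06268664] [ 616.69082646 -232.60954155  199.86393827] 108.27161699856524 yaw out -68.9010561282651
scene [ 593.90760618 -142.25258889  159.06268664]
scene [ 622.90951823 -235.81143027  199.86393827]
bar tip [460.26937615 127.95977424  42.        ] lip ends [590.63819006 202.00821795  52.        ] [316.42559554  84.2918356   52.        ]
foot [538.23941519  76.90229706   6.        ]
ant tip [ 627.41745321 -176.19542327   15.        ]
radio c [ 777.8898623 -109.6025623   34.       ]
mug [705.72346238  37.17444176  92.        ]
prop near [ 575.6821942  -365.84668535   45.        ]
prop near2 [ 698.62971911 -290.0199166    45.        ]
footcorner [557.94185542  39.9294679    6.        ]
footcorner [514.34666592 117.79835609   6.        ]
footcorner [424.96205617  76.25183501   6.        ]
footcorner [472.42676783 -15.55280522   6.        ]
[[-0.935  0.356 -0.   ]
 [ 0.356  0.935 -0.002]
 [-0.    -0.002 -1.   ]]
```

>>> jog_arm --pt "-0.3 -0.3 -0.1" --pt "-0.5 -0.5 -0.1" --pt "-0.55 -0.54 -0.1" --pt "-0.55 -0.54 -0.1" --pt "-0.55 -0.54 -0.1" --pt "-0.55 -0.54 -0.1" --pt "-0.55 -0.54 0" --pt "-0.55 -0.54 0" --twist '[0, 0, 0, 0, 0, 0, 0, 0]' --grip -1 --grip_force 20

```text
time: 1.1
tcp_pos: [351.7, 343.0, 267.0]
ee_rot: [0.0, 0.182, 0.983, 0.0]
wrist_force: [0.4, 1.3, -0.2]
grip_width: 0.152
grip_force: 0.0
```

>>> jog_arm --pt "-0.55 -0.54 0" --pt "-0.55 -0.54 0" --pt "-0.55 -0.54 0" --pt "-0.55 -0.54 0" --pt "-0.55 -0.54 0" --pt "-0.55 -0.54 0" --pt "-0.55 -0.54 0" --pt "-0.55 -0.54 0" --twist '[0, 0, 0, 0, 0, 0, 0, 0]'

```text
time: 2.1
tcp_pos: [479.3, 63.1, 266.9]
ee_rot: [0.0, 0.182, 0.983, 0.0]
wrist_force: [-0.1, -0.3, 0.5]
grip_width: 0.006
grip_force: 0.0
```

>>> jog_arm --pt "-0.55 -0.54 0" --pt "-0.55 -0.54 0" --pt "-0.55 -0.54 0" --pt "-0.5 -0.45 0" --pt "-0.5 -0.45 0" --pt "-0.4 -0.4 0" --pt "-0.3 -0.2 0" --pt "0 0 0" --twist '[0, 0, 0, 0, 0, 0, 0, 0]'

```text
time: 3.1
tcp_pos: [580.4, -141.1, 266.5]
ee_rot: [-0.0, 0.182, 0.983, -0.0]
wrist_force: [-0.7, 0.2, 0.6]
grip_width: 0.003
grip_force: 0.0
```

>>> jog_arm --pt "0 0 0" --pt "0 0 0" --pt "0 0 0" --pt "0 0 0" --pt "0 0 0" --pt "0 0 0" --pt "0 0 0" --pt "0 0 0" --twist '[0.97, 0.97, 0.97, 0.97, 0.97, 0.97, 0.97, 0.97]'

```text
time: 4.1
tcp_pos: [580.2, -138.1, 266.6]
ee_rot: [-0.001, 0.556, 0.831, 0.0]
wrist_force: [0.1, -0.2, 1.2]
grip_width: 0.002
grip_force: 0.0
```

```bash
python3 - <<'E'
from h import *
from scipy.spatial.transform import Rotation as Ro
s=status.get_state();print(s["time"],s["tcp_pos"],s["qpos"].round(2),s["wrist_force"],s["grip_width"]);q=s["ee_rot"];print(Ro.from_quat(q[[1,2,3,0]]).as_matrix().round(3))
im=read_camera("wrist");cv2.imwrite("pics/w1.png",cv2.resize(im[:,:,::-1],(800,600)))
im=read_camera("top")[150:246,300:428];cv2.imwrite("pics/t1.png",cv2.resize(im[:,:,::-1],(768,576),interpolation=cv2.INTER_CUBIC))
E
```

```text
4.1 [ 580.23241449 -138.12578667  266.55708794] [-0.31  0.39  0.63  1.74 -0.25  1.1   0.8 ] [ 0.1148156  -0.16131942  1.21549969] 0.0017897771936957437
[[-0.383  0.924 -0.   ]
 [ 0.924  0.383  0.001]
 [ 0.002  0.    -1.   ]]
```

View pics/w1.png

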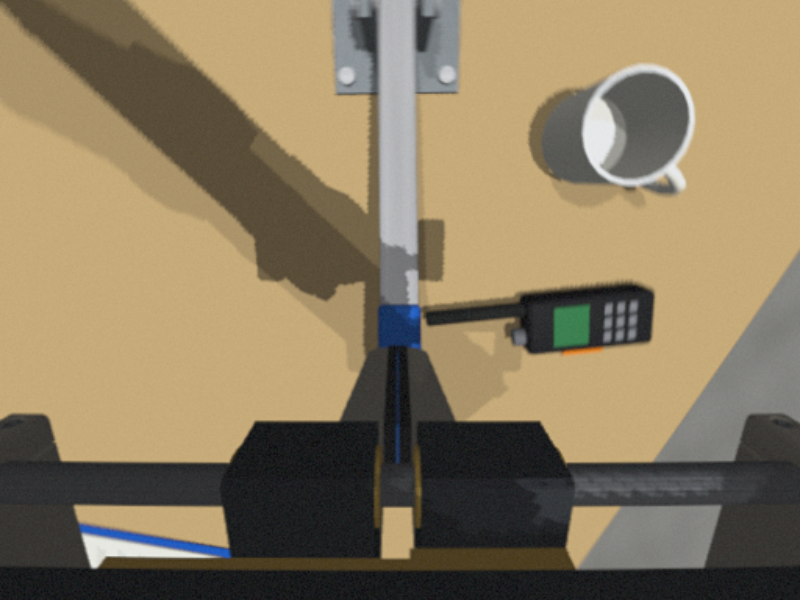

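View pics/t1.png

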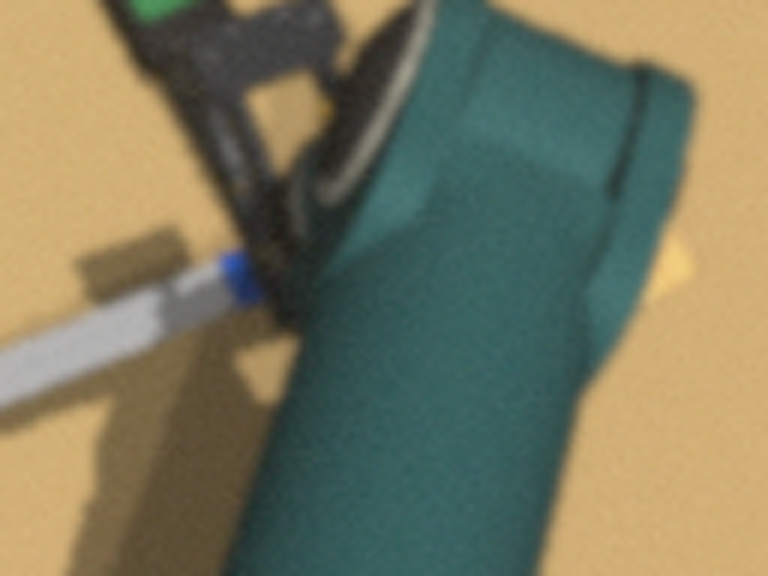

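The wrist view shows the bar straight up the picture, aligned with the tool. The grip's near edge is at (400,306), the antenna tip at (427,318), and the foot plate's edge corners at (335,94) and (458,93).

```bash
python3 - <<'E'
from h import *
s=status.get_state();t=s["tcp_pos"]
X=np.array([-.383,.924]);Y=np.array([.924,.383])
for n,p,z in [("gripedge",(400,306),159),("footL",(335,94),6),("footR",(458,93),6),("bar@foot",(397.5,60),100),("ant",(427,318),15)]:
    w=ray("wrist",p,z);print(n,w,"rel tool x,y",(w[:2]-t[:2])@X,(w[:2]-t[:2])@Y)
E
```

```text
gripedge [ 580.88600554 -134.99322048  159.        ] rel tool x,y 2.800688577447193 1.749908971366795
footL [469.38257835 -17.27673488   6.        ] rel tool x,y 154.27653388373847 -56.19384376392384
footR [570.65461977  25.91521505   6.        ] rel tool x,y 155.39870376235197 53.924039327565886
bar@foot [519.38459404   7.9961377  100.        ] rel tool x,y 158.4778961458959 -0.3124710714277441
ant [ 629.01579321 -176.48545101   15.        ] rel tool x,y -53.97184110636931 30.330308486512394
```

>>> jog_arm --pt "-0.4 0 0" --pt "-0.4 0 0" --pt "-0.22 0 0.1" --pt "0 0 0.3" --pt "0 0 0.3" --pt "0 0 0.2" --pt "0 0 0.1" --pt "0 0 0" --twist '[0, 0, 0, 0, 0, 0, 0, 0]'

```text
time: 5.2
tcp_pos: [600.3, -186.6, 216.3]
ee_rot: [-0.0, 0.555, 0.832, -0.0]
wrist_force: [0.5, 0.2, -0.3]
grip_width: 0.005
grip_force: 0.0
```

>>> jog_arm --pt "0 0 0.06" --pt "0 0 0.06" --pt "0 0 0.06" --pt "0 0 0.06" --pt "0 0 0" --twist '[0, 0, 0, 0, 0]'

```text
time: 5.82
tcp_pos: [600.7, -187.1, 205.2]
ee_rot: [0.0, 0.555, 0.832, 0.0]
wrist_force: [-0.4, 0.8, 4.8]
grip_width: 0.008
grip_force: 2.1
```

>>> jog_arm --pt "-0.04 0 0.08" --pt "-0.04 0 0.1" --pt "-0.05 0 0.12" --pt "-0.05 0 0.12" --pt "-0.05 0 0.12" --pt "-0.05 0 0.12" --pt "-0.04 0 0.12" --pt "-0.04 0 0.12" --twist '[0, 0, 0, 0, 0, 0, 0, 0]'

```text
time: 6.82
tcp_pos: [607.8, -201.3, 160.4]
ee_rot: [-0.001, 0.554, 0.832, 0.002]
wrist_force: [-2.7, 5.6, 8.7]
grip_width: 0.005
grip_force: 4.8
```

```bash
python3 - <<'E'
from h import *
s=status.get_state();print(s["tcp_pos"],s["wrist_force"])
im=read_camera("scene")[140:284,130:322];cv2.imwrite("pics/s2.png",cv2.resize(im[:,:,::-1],(768,576),interpolation=cv2.INTER_CUBIC))
E
```

```text
[ 607.78286606 -201.33548602  160.36787278] [-2.72908796  5.6048182   8.7069229 ]
```

View pics/s2.png

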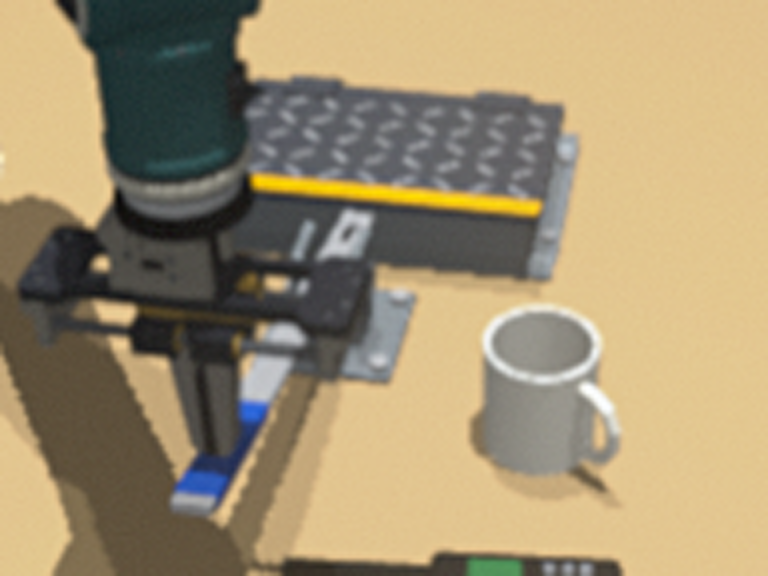

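The cover has started to rise: its yellow edge runs from (250,182) to (540,208), with the bar tip still under it and the fingertips mid-grip at about (215,450). I'll go on with less outward motion, since the tool feels an inward drag.

>>> jog_arm --pt "0 0 0.12" --pt "-0.01 0 0.12" --pt "-0.01 0 0.12" --pt "-0.02 0 0.12" --pt "-0.02 0 0.12" --pt "-0.02 0 0.12" --pt "-0.01 0 0.1" --pt "0 0 0.08" --twist '[0, 0, 0, 0, 0, 0, 0, 0]'

```text
time: 7.88
tcp_pos: [610.7, -208.0, 116.4]
ee_rot: [0.002, 0.555, 0.832, 0.001]
wrist_force: [-0.7, 0.5, 10.7]
grip_width: 0.003
grip_force: 5.4
```

```bash
python3 - <<'E'
from h import *
s=status.get_state();print(s["tcp_pos"],s["wrist_force"])
im=read_camera("scene")[140:284,130:322];cv2.imwrite("pics/s3.png",cv2.resize(im[:,:,::-1],(768,576),interpolation=cv2.INTER_CUBIC))
E
```

```text
[ 610.67961736 -207.98268801  116.42529641] [-0.72713098  0.5265113  10.67843637]
```

View pics/s3.png

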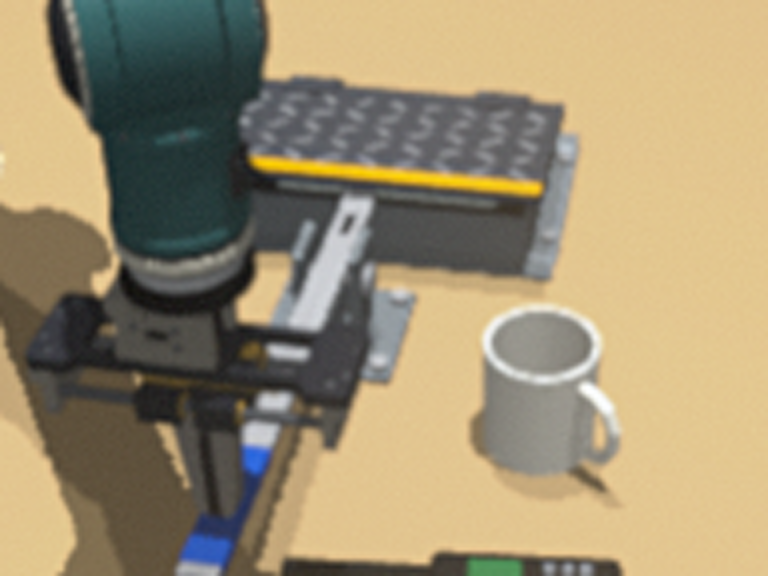

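The yellow edge is now at (250,160)–(540,187), about 20 px higher, and the bar is still seated with almost no sideways force.

>>> jog_arm --pt "-0.01 0 0.1" --pt "-0.01 0 0.12" --pt "-0.01 0 0.12" --pt "0 0 0.12" --pt "0 0 0.12" --pt "0 0 0.12" --pt "0 0 0.1" --pt "0 0 0.06" --twist '[0, 0, 0, 0, 0, 0, 0, 0]'

```text
time: 8.93
tcp_pos: [611.3, -209.2, 73.4]
ee_rot: [0.001, 0.555, 0.832, 0.001]
wrist_force: [-1.0, 1.7, 10.8]
grip_width: 0.008
grip_force: 5.6
```

>>> jog_arm --pt "0 0 0" --pt "0 0 0" --twist '[0, 0]'

```text
time: 9.18
tcp_pos: [611.2, -209.3, 73.3]
ee_rot: [0.001, 0.555, 0.832, 0.001]
wrist_force: [0.4, 1.2, 9.9]
grip_width: 0.002
grip_force: 4.8
```

```bash
python3 - <<'E'
from h import *
s=status.get_state();print(s["tcp_pos"],s["wrist_force"])
im=read_camera("scene")[140:284,130:322];cv2.imwrite("pics/s4.png",cv2.resize(im[:,:,::-1],(768,576),interpolation=cv2.INTER_CUBIC))
# predicted pixels (crop x4) of the cover's top free-edge right corner vs hinge angle
c=calibration("scene");T=np.array(c["world_to_cam"])
t0=np.array([580.23,-138.13]);X=np.array([-.383,.924]);Y=np.array([.924,.383])
for a in (0,.1,.19,.24,.27,.3):
    y=299-210*np.cos(a)-10*np.sin(a)*1; y=299-(210*np.cos(a)+10*np.sin(a)*-0) ; z=42+210*np.sin(a)+10*np.cos(a)
    out=[]
    for x in (150,-150):
        p=t0+X*(211+y)+Y*(x-.5)
        q=cv2.projectPoints(np.array([[*p,z]]),T[:3,:3],T[:3,3],np.array(c["intrinsics"]),np.array(c["distortion"],float))[0].ravel()
        out.append(((q-[130,140])*4).round())
    print(a,*out)
E
```

```text
[ 611.17553837 -209.28307551   73.33080275] [0.39803916 1.20585128 9.87075998]
0 [540. 234.] [189. 196.]
0.1 [541. 213.] [187. 174.]
0.19 [542. 192.] [186. 154.]
0.24 [543. 180.] [185. 142.]
0.27 [544. 173.] [185. 135.]
0.3 [544. 165.] [185. 128.]
```

View pics/s4.png

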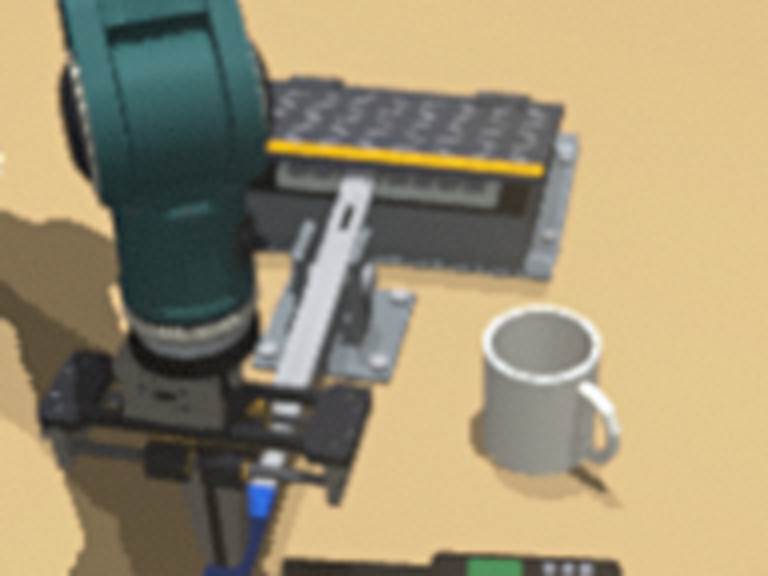

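The free edge's right corner has risen from about row 218 (shut) to 165. That matches the predicted 53 px shift for 0.24 rad, so the cover is about 50 mm up. The push is steady at 10 N, and the bar is seated and centred.

>>> jog_arm --pt "0 0 0" --pt "0 0 0" --pt "0 0 0" --pt "0 0 0" --twist '[0, 0, 0, 0]'

```text
time: 9.72
tcp_pos: [611.2, -209.3, 73.4]
ee_rot: [0.002, 0.555, 0.832, 0.001]
wrist_force: [-0.2, 2.1, 9.9]
grip_width: 0.006
grip_force: 4.7
```

```bash
python3 -c "
from station import status,order
s=status.get_state();print(s['tcp_pos'],s['wrist_force']);print(order.close_job())"
```

```text
[ 611.19152438 -209.28399336   73.36438751] [-0.22246612  2.1160266   9.85067125]
the job is handed in; nothing more can be done
None
```

I handed the job in at about 9.7 s with closed fingertips pressing the blue grip steadily at about 10 N and the cover held still, its free edge about 5 cm up (about 0.24 rad, estimated from the scene camera); the hand-in returned no verdict.

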